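# Lay out the rapid-test station

## Robot

A 6-joint arm with a two-finger parallel gripper is mounted at the origin on the work surface; the furniture and walls round the work are solid. World frame = base frame: x ahead of the robot, y to its left, z up, the work surface at z = 0. Lengths are in m, angles in rad, forces in N, time in s.
With the tool pointing down it reaches from about 0.35 to 0.775 m from the base axis. Payload 5.5 kg.
Tool frame: the origin (TCP) lies on the centre line of the jaws, within the pads' length; the fingertips stand robot.finger_overhang ahead of it and the grasp point (between the pads) lies 3 mm ahead of it (robot.finger_overhang is the distance from the TCP to the fingertips, in m); z points along the fingers, y is the line along which they close (so a half turn about z gives the same grasp; the last joint's range is limited). The gripper opens to 85 mm and grips with 20 to 120 N. Pads are 22 mm wide; open, the fingers measure 114 mm over their backs; the gripper's body (76 mm by 85 mm) begins 54 mm behind the grasp point. The pads swing forward as they close: fully open they stand 13 mm farther back than shut.
Start: joints at [1.05, 0.313, 0.046, 1.304, 0, 1.431], TCP at [0.214, 0.534, 0.253] pointing down, gripper open.
Joint ranges: [-2.76, 2.76], [-0.86, 1.69], [-1.03, 1.26], [-2.2, 2.34], [-1.47, 1.5], [-3.14, 3.14]. Speed limits (rad/s): [2.57, 2.57, 3.14, 3.14, 3.14, 3.14].

## Interface

Orientations are given as a rotation vector (axis times angle).
In Python, from station import robot, optics, finish_job gives the robot as it stands. The module is installed in compiled form; this text tells all that it offers.
- The arm moves only by the tool step_arm, never from a script. Its argument "motion" is a list of rows, each a list of 6 numbers: the shift along the tool's x, y, z in units of 40 mm (1.0 is 40 mm), then the turn, a rotation vector about the tool's x, y, z in units of 5 degrees (1.0 is 5 degrees). In form: [[dx, dy, dz, ax, ay, az], ...]. A call has 1 to 10 rows; each row shifts and turns the commanded pose from where the row before left it, along the tool's axes as they then stand; what a row does not reach is not made up. A row lasts 1/12 s, in which the tool goes at most 41.7 mm and 7.16 degrees, less where a joint would pass 70% of its speed; a pose out of reach is approached as far as the arm can. A call is refused whole if a number of a shift passes 1 or a number of a turn 1, either way. A call with a gripper value outside its range is refused whole. "gripper" is the gripper command: -1 is shut, 1 is fully open, values between are in proportion, set as the call begins (left out, the last holds). The fingers move at their own pace and stop on an object; "grip_force" is the grip in N (left out, the last holds). Time passes only in rows, so rows that do not move let the fingers close. It gives the time, the measured TCP pose, the force, the opening and the grip force at its end, in the units of the state.
- robot.get_state(): the state, without advancing time (a new reading comes with each control period).
- optics.get_image(name): name is "scene" or "side" or "wrist"; returns a dict with "pixels" (480x640x3 uint8, blue, green, red), "fov_y" (degrees; the focal length in pixels is half the picture's height over the tangent of half this angle, whatever the lens; pixels are square), "cx", "cy" (the principal point, pixels), "R" (3x3) and "t" (3): a world point X has camera coordinates R X + t; the wrist camera has in their place "T_tool_cam" (4x4, takes a point from camera to tool coordinates, whose origin is the TCP and whose axes are the flange's). Camera axes: x right, y down, z forward; pixel columns grow to the right and rows downward; lengths in m; the calibration is good to about 2 mm. A picture is of the moment at which its call begins: read the wrist's pose just before it. There is no depth.
- finish_job(): hands the job in; it is judged then, once.
The state is a dict: "t": time; "joints": joint angles; "qvel": joint speeds; "effort": joint torques, N m; "ee_pos": TCP position; "eef_rot": TCP orientation; "wrist_force": force on the tool from outside, world axes, zero at the start; "wrist_torque": the same for the moment, N m; "finger_gap": finger opening in m; "gripper_force": force on a finger pad.
Only numpy, scipy, OpenCV 4.12 (cv2) and the standard library are available. Lean on these libraries where they do the work, as an engineer would, in place of code of your own. Each camera call takes 0.05 s, during which the arm holds its last target. There are 200 camera calls.

## Task

Get the rapid-test station ready: stand the two dropper bottles and the sample tube upright in the stands, each in the one whose cup has the colour of its cap (white, blue, red), and lay the test card face up and flat down in the recess of its carrier. Never let one down into another's stand, since reagents and sample must not mix, and knock none over; leave the forceps where they lie, and leave everything released and still at the end.

Things in the scene. Friction and masses are not known exactly. Their poses are not given: they have to be found in the camera images.
- bottle_white: small round cream-white dropper bottle with a white cap and a tan label, standing upright and loose; 68 mm tall; body 28 mm diameter from 0 to 46 mm above its base, cap and nozzle 16 mm diameter above that; about 30 g. Origin: centre of its underside, z up
- bottle_blue: small round cream-white dropper bottle with a blue cap and a tan label, standing upright and loose; 68 mm tall; body 28 mm diameter from 0 to 46 mm above its base, cap and nozzle 16 mm diameter above that; about 30 g. Origin: centre of its underside, z up
- tube_red: slim round sample tube, pale grey with a white label and a ribbed red screw cap, standing upright and loose; 66 mm tall; body 20 mm diameter from 0 to 48 mm above its base, cap 22 mm diameter above that; about 25 g. Origin: centre of its underside, z up
- test_card: flat white plastic test card (cassette) with a small oval well and window on its upper face, lying loose face up; 21 wide (x) x 72 long (y) x 9 mm thick, 12 g; lifted by its long edges. Origin: centre of its underside, y along its length, z up
- stand_white: fixed stand: round dark steel base 60 mm diameter, 7 mm high, with a round open flared white cup. The white-capped bottle stands in the cup, on its floor 7 mm above the desk; inside, the cup is 34 mm wide at the floor and 46 mm at the rim, 19 mm above the desk (54 mm outside). Origin: centre of its underside, z up. The room's wall rises behind the desk at x = 0.63 + 0.27 y (m)
- stand_blue: fixed stand: round dark steel base 60 mm diameter, 7 mm high, with a round open flared blue cup. The blue-capped bottle stands in the cup, on its floor 7 mm above the desk; inside, the cup is 34 mm wide at the floor and 46 mm at the rim, 19 mm above the desk (54 mm outside). Origin: centre of its underside, z up. The room's wall rises behind the desk at x = 0.63 + 0.27 y (m)
- stand_red: fixed stand: round dark steel base 60 mm diameter, 7 mm high, with a round open flared red, narrower cup. The red-capped tube stands in the cup, on its floor 7 mm above the desk; inside, the cup is 26 mm wide at the floor and 38 mm at the rim, 19 mm above the desk (46 mm outside). Origin: centre of its underside, z up. The room's wall rises behind the desk at x = 0.63 + 0.27 y (m)
- card_carrier: fixed light grey plate 48 (x) x 98 (y) x 5 mm with dark leaning guides round a recess. The card lies on the plate, underside 5 mm above the desk, along y, either end first; recess 25 x 76 mm at the bottom, guides leaning out to 34 x 85 mm at their tops, 14 mm above the desk; long sides open for fingers over the middle 46 mm. Origin: centre of its underside, z up
- forceps: bystander, to be left alone: thin steel forceps, 133 mm long (along y), 13 mm wide, 10 mm high, lying loose on the near side of the work, a little left of the middle. Origin: centre of its underside
Mind the look-alikes: they are no part of the job. There is more than one size of the stand_white; the one meant has the size given above.

How it is judged:
At the end, for the whole second after the job is handed in: Bottles and tube each upright (0.15 rad) in the stand of its cap's colour, centred to 8 mm, on the cup's floor to 5 mm; card face up and flat in the carrier, centred to 8 mm, along it to 0.15 rad, within 3.5 mm of its plate; all at rest (horizontal distance between bottle_white and stand_white below 0.008 m and angle between each of bottle_white, bottle_blue, tube_red's own z axis and vertical below 0.15 rad and z of bottle_white in the frame of stand_white between 0.002 and 0.012 m and horizontal distance between bottle_blue and stand_blue below 0.008 m and z of bottle_blue in the frame of stand_blue between 0.002 and 0.012 m and horizontal distance between tube_red and stand_red below 0.008 m and z of tube_red in the frame of stand_red between 0.002 and 0.012 m and x of test_card in the frame of card_carrier between -0.008 and 0.008 m and y of test_card in the frame of card_carrier between -0.008 and 0.008 m and z of test_card in the frame of card_carrier between 0 and 0.0085 m and angle between the y axis of test_card and the y axis of card_carrier, either way round below 0.15 rad and angle between test_card's own z axis and vertical below 0.1 rad and linear speed of each of bottle_white, bottle_blue, tube_red, test_card below 0.02 m/s); the robot touches nothing.
It fails at once if a bottle or the tube is let down into a stand of another colour ((horizontal distance between bottle_white and stand_blue below 0.02 m and z of bottle_white in the frame of stand_blue below 0.018 m) or (horizontal distance between bottle_white and stand_red below 0.02 m and z of bottle_white in the frame of stand_red below 0.018 m) or (horizontal distance between bottle_blue and stand_white below 0.02 m and z of bottle_blue in the frame of stand_white below 0.018 m) or (horizontal distance between bottle_blue and stand_red below 0.02 m and z of bottle_blue in the frame of stand_red below 0.018 m) or (horizontal distance between tube_red and stand_white below 0.02 m and z of tube_red in the frame of stand_white below 0.018 m) or (horizontal distance between tube_red and stand_blue below 0.02 m and z of tube_red in the frame of stand_blue below 0.018 m)).
It fails at once if the forceps are pushed more than 30 mm (distance of forceps from where it was at the start of the episode above 0.03 m).
It fails at once if a bottle or the tube is knocked or laid over (angle between any of bottle_white, bottle_blue, tube_red's own z axis and vertical above 1 rad).
It also fails if it takes over 96 s, if anything falls off the work surface, if the arm or the gripper's body presses on something with over 40 N, if the wrist force passes 120 N, or if a joint passes its speed limit or range.

## Working session

There is one attempt and no reset: what is moved stays moved. The work goes in short steps, Python scripts to look and compute and a tool call to move; the robot and the scene stay as the last step left them, time stands still between calls to the robot, and variables do not carry over. Pictures are saved under pics/ and viewed, at most 14 in all, crops included, and the job is handed in when it is done.

Besides the shell and the picture viewer there is one more tool, called as name([rows], argument=value, ...), one row to a line, values as JSON. step_arm: Moves the arm, as the interface text tells. Its arguments: {"type":"object","properties":{"motion":{"type":"array","items":{"type":"array","items":{"type":"number"}}},"gripper":{"type":"number"},"grip_force":{"type":"number"}},"required":["motion"]}

```bash
mkdir -p pics; cat > h.py <<'E'
import numpy as np, cv2
from scipy.spatial.transform import Rotation as Ro
from station import robot, optics, finish_job
def grab(n,save=None):
    s=robot.get_state(); d=optics.get_image(n)
    f=240/np.tan(np.radians(d['fov_y'])/2)
    if 'R' in d and d['R'] is not None: R=np.array(d['R']);t=np.array(d['t'])
    else:
        T=np.array(d['T_tool_cam']);Rt=Ro.from_rotvec(s['eef_rot']).as_matrix()
        Rc=Rt@T[:3,:3];c=Rt@T[:3,3]+np.array(s['ee_pos']);R=Rc.T;t=-R@c
    if save: cv2.imwrite('pics/'+save,d['pixels'])
    return dict(im=d['pixels'],f=f,cx=d['cx'],cy=d['cy'],R=R,t=t)
def ray(g,u,v,z):
    c=-g['R'].T@g['t'];d=g['R'].T@np.array([(u-g['cx'])/g['f'],(v-g['cy'])/g['f'],1])
    return c+d*(z-c[2])/d[2]
def proj(g,X):
    p=g['R']@np.array(X)+g['t'];return p[:2]/p[2]*g['f']+[g['cx'],g['cy']]
E
python3 - <<'E'
from h import *
s=robot.get_state();print(s,robot.finger_overhang)
for n in('scene','side','wrist'):
    g=grab(n,n+'0.png');print(n,g['f'],-g['R'].T@g['t'],g['R'][2])
E
```

```text
{'t': 0.0, 'joints': array([ 1.05042418e+00,  3.14026037e-01,  4.49965216e-02,  1.30355187e+00,
       -3.16018815e-06,  1.43114364e+00]), 'qvel': array([-0.00060442,  0.00017112,  0.00216887,  0.00019567, -0.00170979,
       -0.00037577]), 'effort': array([-7.47812119e-04, -4.80627322e+01,  2.98534244e+01,  1.91447436e-02,
       -1.25901861e-04,  3.86108681e-06]), 'ee_pos': array([0.213479  , 0.53342552, 0.25240139]), 'eef_rot': array([-5.94318359e-01, -3.08427749e+00,  2.65378250e-03]), 'wrist_force': array([-0.35237352, -0.34523506, -0.19211881]), 'wrist_torque': array([-0.01135704,  0.05614965,  0.00828423]), 'gripper_force': 0.0, 'finger_gap': 0.08561441797543513} 0.022
scene 517.8689914801798 [ 0.10991237 -0.59583868  0.64932164] [ 0.36378906  0.6758921  -0.64095818]
side 461.38000850103 [ 0.04016664 -0.64102489  0.60005183] [ 0.41869449  0.70041521 -0.57802548]
wrist 416.4521245286592 [0.13964122 0.56359996 0.37392483] [ 0.28614395 -0.11554886 -0.95119404]
```

View pics/scene0.png

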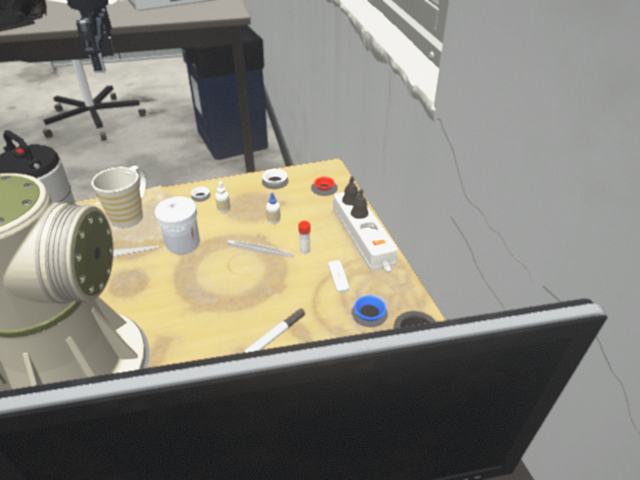

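View pics/side0.png

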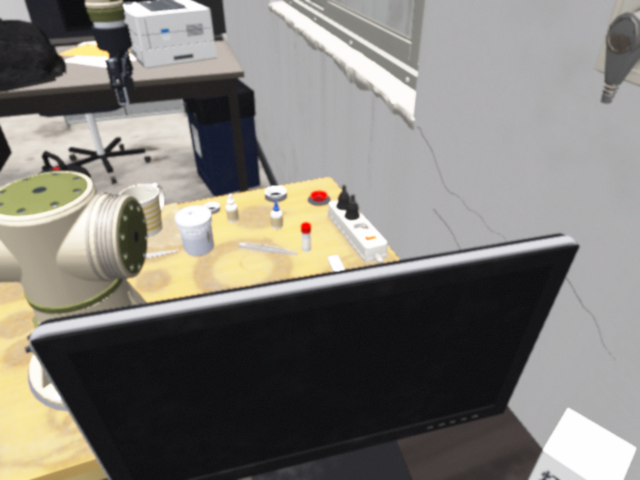

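View pics/wrist0.png

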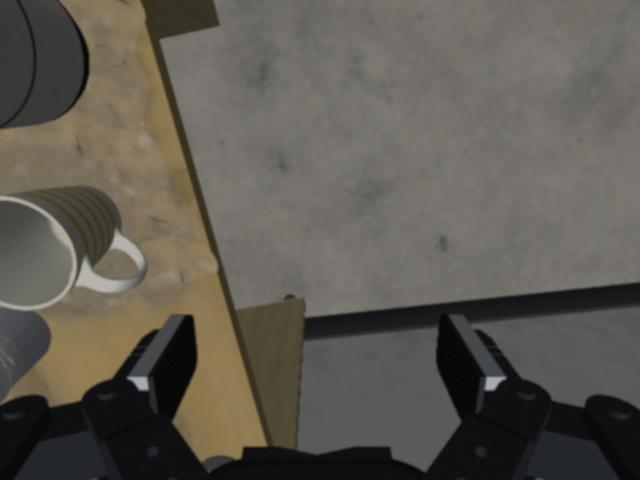

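The scene view shows the white stand at (275,178), with a small look-alike at (201,193). The red stand is at (324,185) and the blue at (370,310). The white bottle is at (222,197), the blue one at (273,208), the tube at (305,237), the card at (338,276) and the forceps at (260,248). The carrier isn't visible and is probably hidden behind the monitor. The wrist view shows only the mug and the table edge.

```bash
python3 - <<'E'
from h import *
g=grab('scene');im=g['im']
h=cv2.cvtColor(im,cv2.COLOR_BGR2HSV)
for n,m in (('blue',cv2.inRange(h,(105,130,60),(130,255,255))),('red',cv2.inRange(h,(0,180,90),(5,255,255))|cv2.inRange(h,(174,180,90),(180,255,255)))):
    k,l,st,c=cv2.connectedComponentsWithStats(m)
    for i in range(1,k):
        if st[i,4]>15: print(n,st[i],c[i])
for n,u,v,z in (('wst',275,178,.019),('small',201,192,.019),('rst',324,185,.019),('bst',370,309,.019),('wb base',222,209,.0),('wb cap',222,187,.06),('bb base',273,220,0),('bb cap',273,200,.06),('tube cap',305,227,.06),('tube base',305,250,0),('card',338,276,.009),('f1',228,242,.005),('f2',292,254,.005),('black',415,322,.01),('knife1',303,314,0),('knife2',248,351,0),('strip1',386,266,.03),('strip2',340,196,.03),('edge',343,160,0),('mug',125,222,0),('tin',180,245,0)):
    print(n,ray(g,u,v,z).round(3))
cv2.imwrite('pics/z.png',cv2.resize(im[140:380,160:460],None,fx=2.5,fy=2.5,interpolation=2))
E
```

```text
blue [270 194   5   9  23] [271.95652174 199.2173913 ]
blue [354 296  32  24 411] [369.80778589 306.27737226]
red [315 178  19  11 134] [323.91044776 182.32089552]
red [299 222  11  11  94] [303.91489362 226.61702128]
wst [0.476 0.301 0.019]
small [0.315 0.326 0.019]
rst [0.558 0.226 0.019]
bst [ 0.453 -0.127  0.019]
wb base [0.34  0.273 0.   ]
wb cap [0.344 0.263 0.06 ]
bb base [0.419 0.188 0.   ]
bb cap [0.417 0.174 0.06 ]
tube cap [0.433 0.069 0.06 ]
tube base [0.435 0.074 0.   ]
card [ 0.45  -0.026  0.009]
f1 [0.312 0.159 0.005]
f2 [0.406 0.07  0.005]
black [ 0.506 -0.178  0.01 ]
knife1 [ 0.359 -0.069  0.   ]
knife2 [ 0.249 -0.097  0.   ]
strip1 [ 0.526 -0.062  0.03 ]
strip2 [0.56 0.16 0.03]
edge [0.662 0.323 0.   ]
mug [0.151 0.324 0.   ]
tin [0.229 0.2   0.   ]
```

View pics/z.png

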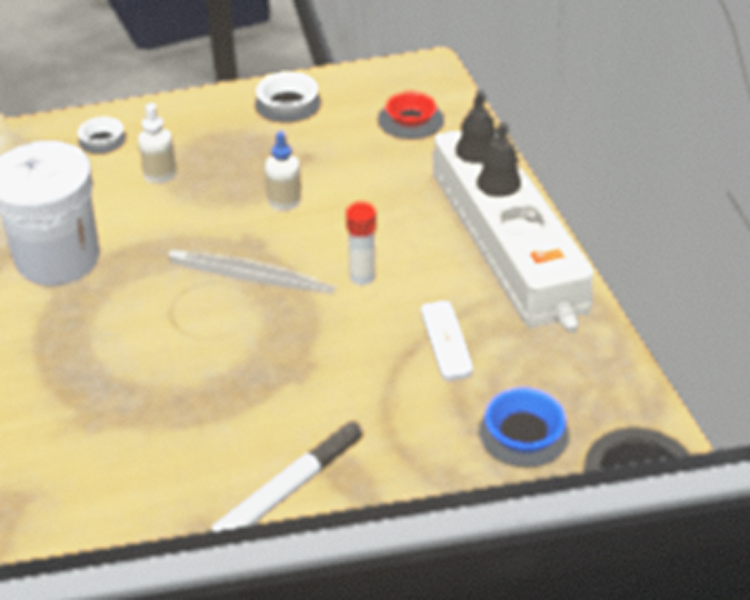

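Everything is clear in the zoomed crop except the carrier. I'll go above the white bottle and align the tool with the world axes.

step_arm([
  [-0.68,-0.62,0,0,0,0],
  [-0.68,-0.62,0,0,0,0],
  [-0.68,-0.62,0,0,0,0],
  [-0.68,-0.62,0,0,0,0],
  [-0.68,-0.62,0,0,0,0],
  [-0.68,-0.62,0,0,0,0],
  [-0.68,-0.62,0,0,0,0],
  [-0.68,-0.62,0,0,0,0],
], gripper=0.4)

```text
t: 0.87
ee_pos: [0.3422, 0.2672, 0.2533]
eef_rot: [0.594, 3.085, 0.0]
wrist_force: [0.3, 0.2, 0.8]
finger_gap: 0.0597
gripper_force: 0.0
```

step_arm([
  [0,0,0,0,0,-0.9],
  [0,0,0,0,0,-0.9],
  [0,0,0,0,0,-0.9],
  [0,0,0,0,0,-0.9],
  [0,0,0,0,0,-0.76],
  [0,0,0,0,0,0],
  [0,0,0,0,0,0],
])

```text
t: 1.45
ee_pos: [0.3419, 0.2687, 0.2532]
eef_rot: [-0.004, -3.141, -0.0]
wrist_force: [0.3, -0.1, 0.2]
finger_gap: 0.0599
gripper_force: 0.0
```

```bash
python3 - <<'E'
from h import *
s=robot.get_state();print(s['t'],s['ee_pos'],s['joints'].round(2),Ro.from_rotvec(s['eef_rot']).as_matrix().round(3),s['finger_gap'])
g=grab('wrist','w1.png')
E
```

```text
1.45 [0.3419482  0.26870037 0.25323441] [ 0.48  0.04 -0.29  1.24  0.    0.48] [[-1.     0.002 -0.   ]
 [ 0.002  1.     0.   ]
 [ 0.     0.    -1.   ]] 0.05988762368624031
```

View pics/w1.png

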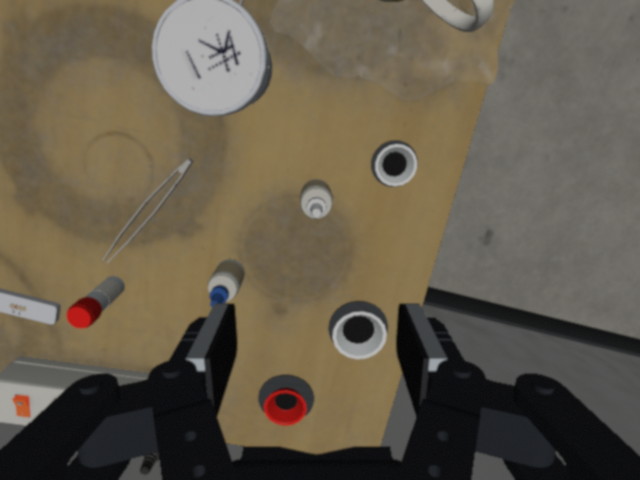

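The wrist view (up is −x, left is −y) shows the white cap at (317,207), white stand rim at (359,332), red rim at (286,406), blue cap at (219,296), tube cap at (83,314), forceps at (105–188, 160–262) and card at (20,306).

```bash
python3 - <<'E'
from h import *
g=grab('wrist');im=g['im'];h=cv2.cvtColor(im,cv2.COLOR_BGR2HSV)
red=cv2.inRange(h,(0,170,80),(6,255,255))|cv2.inRange(h,(174,170,80),(180,255,255));blue=cv2.inRange(h,(105,120,40),(130,255,255));wh=cv2.inRange(h,(0,0,125),(180,40,255))
for n,m in(('r',red),('b',blue),('w',wh)):
    m=m.copy();m[300:, :] = m[300:,:]
    cs,_=cv2.findContours(m,cv2.RETR_EXTERNAL,cv2.CHAIN_APPROX_NONE)
    for c in cs:
        if len(c)>25 and cv2.contourArea(c)<4000:
            e=cv2.fitEllipse(c);print(n,np.round(e[0]),np.round(e[1]),cv2.boundingRect(c),[ray(g,*e[0],z)[:2].round(4).tolist() for z in(.019,.066)])
for n,u,v,z in(('wtip',317,211,.068),('wbody top',316,203,.05),('btip',218,299,.068),('wst floor',358,327,.007),('rst fl',286,402,.007),('f',188,161,.005),('f',106,260,.005)): print(n,ray(g,u,v,z).round(4))
E
```

```text
r [285. 407.] [35. 42.] (264, 389, 43, 37) [[0.5631, 0.2363], [0.5233, 0.2407]]
r [ 80. 315.] [25. 27.] (67, 299, 28, 29) [[0.4558, 0.0433], [0.4302, 0.0732]]
b [218. 295.] [15. 19.] (211, 287, 16, 19) [[0.4355, 0.177], [0.4126, 0.1893]]
w [ 24. 401.] [43. 66.] (0, 381, 64, 44) [[0.5547, -0.0319], [0.5161, 0.0079]]
w [434. 363.] [10. 16.] (429, 359, 15, 12) [[0.5109, 0.3867], [0.4781, 0.3712]]
w [198. 364.] [10. 16.] (189, 359, 16, 12) [[0.5104, 0.1513], [0.4776, 0.167]]
w [359. 335.] [47. 53.] (332, 311, 55, 48) [[0.4784, 0.3108], [0.4498, 0.3053]]
w [ 27. 309.] [21. 72.] (0, 292, 56, 33) [[0.449, -0.006], [0.4243, 0.0304]]
w [222. 287.] [25. 26.] (208, 275, 29, 26) [[0.4271, 0.1814], [0.4053, 0.193]]
w [316. 203.] [30. 30.] (301, 188, 31, 31) [[0.3466, 0.2692], [0.3354, 0.2693]]
w [181. 168.] [ 7. 22.] (174, 160, 16, 15) [[0.3163, 0.1543], [0.3092, 0.1696]]
w [396. 165.] [40. 43.] (375, 144, 43, 43) [[0.3136, 0.3371], [0.3068, 0.3282]]
w [484.   6.] [15. 20.] (473, 0, 21, 16) [[0.1934, 0.3974], [0.2025, 0.3805]]
w [449.  12.] [17. 50.] (423, 0, 51, 26) [[0.1976, 0.3713], [0.2061, 0.3578]]
wtip [0.3414 0.27   0.068 ]
wbody top [0.3394 0.2693 0.05  ]
btip [0.415  0.1893 0.068 ]
wst floor [0.4766 0.3109 0.007 ]
rst fl [0.5668 0.2367 0.007 ]
f [0.3119 0.1566 0.005 ]
f [0.4051 0.0696 0.005 ]
```

step_arm([
  [0.05,0.02,0.9,0,0,0],
  [0,0,0.9,0,0,0],
  [0,0,0.9,0,0,0],
  [0,0,0.9,0,0,0],
  [0,0,0.8,0,0,0],
  [0,0,0.5,0,0,0],
  [0,0,0.35,0,0,0],
  [0,0,0,0,0,0],
])

```text
t: 2.22
ee_pos: [0.3377, 0.2684, 0.0405]
eef_rot: [-0.002, -3.137, 0.004]
wrist_force: [-0.4, -0.5, -0.4]
finger_gap: 0.0596
gripper_force: 0.0
```

step_arm([
  [0,0,0,0,0,0],
  [0,0,0,0,0,0],
  [0,0,0,0,0,0],
  [0,0,0,0,0,0],
  [0,0,0,0,0,0],
  [0,0,0,0,0,0],
], gripper=-1, grip_force=30)

```text
t: 2.72
ee_pos: [0.3411, 0.2701, 0.0445]
eef_rot: [0.001, 3.139, 0.002]
wrist_force: [-0.3, -1.0, 6.3]
finger_gap: 0.0253
gripper_force: 29.7
```

step_arm([
  [0,0,-0.8,0,0,0],
  [0,0,-0.9,0,0,0],
  [-0.7,0.2,0,0,0,0],
  [-0.9,0.27,0,0,0,0],
  [-0.9,0.27,0,0,0,0],
  [-0.9,0.28,0,0,0,0],
  [0,0,0,0,0,0],
  [0,0,0,0,0,0],
  [0,0,0,0,0,0],
])

```text
t: 3.47
ee_pos: [0.4751, 0.3099, 0.1107]
eef_rot: [-0.001, -3.14, 0.001]
wrist_force: [-0.3, 0.1, -0.4]
finger_gap: 0.0252
gripper_force: 29.9
```

```bash
python3 - <<'E'
from h import *
s=robot.get_state();print(s['t'],s['ee_pos'],s['wrist_force'],s['finger_gap'],s['eef_rot'])
g=grab('wrist','w2.png');im=g['im'];h=cv2.cvtColor(im,cv2.COLOR_BGR2HSV)
print('center', proj(g,[.4775,.311,.019]))
wh=cv2.inRange(h,(0,0,125),(180,40,255))
for c in cv2.findContours(wh,cv2.RETR_EXTERNAL,cv2.CHAIN_APPROX_NONE)[0]:
    if len(c)>40:
        e=cv2.fitEllipse(c);print(np.round(e[0]),np.round(e[1]),cv2.boundingRect(c),ray(g,*e[0],.019))
E
```

```text
3.4667 [0.47511098 0.30991146 0.11071382] [-0.25142325  0.098036   -0.40157698] 0.02516890924185853 [-7.58386716e-04 -3.13962326e+00  1.18304656e-03]
center [317.14222964 259.18774719]
[ 19. 418.] [43. 84.] (0, 381, 41, 75) [0.58391057 0.12438929 0.019     ]
[317. 349.] [ 65. 101.] (281, 305, 72, 109) [0.53382036 0.31094398 0.019     ]
[317. 257.] [79. 90.] (269, 214, 96, 81) [0.47602888 0.31068713 0.019     ]
[ 47. 153.] [49. 57.] (19, 125, 54, 58) [0.42000838 0.17436544 0.019     ]
```

View pics/w2.png

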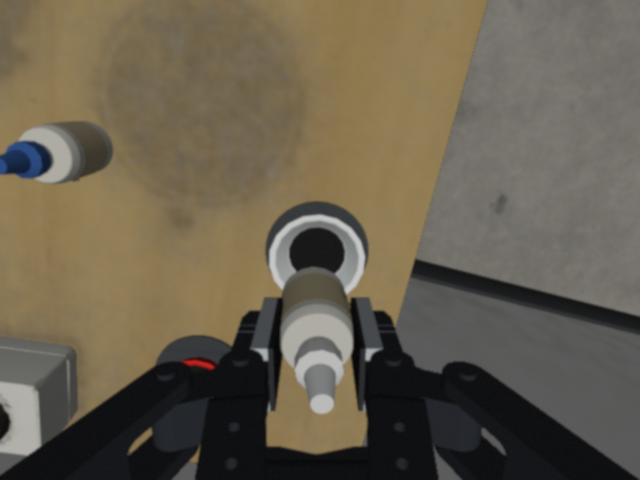

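step_arm([
  [-0.05,0.03,0,0,0,0],
  [0,0,0.5,0,0,0],
  [0,0,0.5,0,0,0],
  [0,0,0.3,0,0,0],
  [0,0,0.16,0,0,0],
  [0,0,0,0,0,0],
  [0,0,0,0,0,0],
])

```text
t: 4.1
ee_pos: [0.4776, 0.3116, 0.0534]
eef_rot: [-0.0, 3.141, 0.0]
wrist_force: [0.8, -0.3, -0.4]
finger_gap: 0.0253
gripper_force: 29.6
```

step_arm([
  [0,0,0,0,0,0],
  [0,0,0,0,0,0],
  [0,0,0,0,0,0],
  [0,0,0,0,0,0],
], gripper=0.3)

```text
t: 4.43
ee_pos: [0.4783, 0.3117, 0.0534]
eef_rot: [0.0, 3.141, 0.001]
wrist_force: [0.1, -0.8, 0.3]
finger_gap: 0.0555
gripper_force: 0.0
```

step_arm([
  [0,0,-0.4,0,0,0],
  [0,0,-0.8,0,0,0],
  [0,0,-0.9,0,0,0],
  [0.4,-0.7,0,0,0,0],
  [0.4,-0.8,0,0,0,0],
  [0.4,-0.8,0,0,0,0],
  [0.4,-0.8,0,0,0,0],
  [0,0,0,0,0,0],
  [0,0,0,0,0,0],
])

```text
t: 5.18
ee_pos: [0.4132, 0.1863, 0.1372]
eef_rot: [0.004, 3.142, 0.0]
wrist_force: [1.5, 0.3, 1.8]
finger_gap: 0.0555
gripper_force: 0.0
```

```bash
python3 - <<'E'
from h import *
s=robot.get_state();print(s['t'],s['ee_pos'],s['eef_rot'])
g=grab('wrist','w3.png');im=g['im'];h=cv2.cvtColor(im,cv2.COLOR_BGR2HSV)
blue=cv2.inRange(h,(105,120,40),(130,255,255));wh=cv2.inRange(h,(0,0,115),(180,50,255))
for n,m in(('b',blue),('w',wh)):
  for c in cv2.findContours(m,cv2.RETR_EXTERNAL,cv2.CHAIN_APPROX_NONE)[0]:
    if len(c)>40:
        e=cv2.fitEllipse(c);print(n,np.round(e[0]),np.round(e[1]),cv2.boundingRect(c),[ray(g,*e[0],z)[:2].round(4).tolist() for z in(.019,.046,.068)])
E
```

```text
5.1833 [0.4131521  0.18633511 0.13720436] [4.44731227e-03 3.14151462e+00 3.35564541e-04]
b [314. 271.] [25. 30.] (302, 257, 26, 32) [[0.4339, 0.1859], [0.4226, 0.186], [0.4134, 0.1861]]
w [246. 441.] [15. 44.] (229, 434, 44, 18) [[0.5661, 0.1362], [0.5399, 0.1419], [0.5186, 0.1466]]
w [ 21. 418.] [30. 44.] (0, 405, 46, 34) [[0.5449, -0.0216], [0.5211, 0.002], [0.5017, 0.0211]]
w [ 36. 378.] [ 2. 81.] (0, 372, 79, 12) [[0.5114, -0.0033], [0.4913, 0.0181], [0.475, 0.0356]]
w [426. 361.] [11. 17.] (420, 356, 17, 13) [[0.4992, 0.2605], [0.4806, 0.2522], [0.4653, 0.2455]]
w [206. 361.] [11. 17.] (197, 356, 16, 13) [[0.4988, 0.1132], [0.4802, 0.1215], [0.465, 0.1283]]
w [510. 337.] [68. 87.] (466, 298, 89, 81) [[0.4812, 0.3144], [0.4645, 0.3], [0.451, 0.2884]]
w [ 28. 299.] [33. 65.] (0, 277, 57, 43) [[0.4523, 0.0035], [0.4389, 0.0242], [0.428, 0.0411]]
w [315. 259.] [42. 44.] (292, 237, 47, 42) [[0.4259, 0.1861], [0.4155, 0.1863], [0.407, 0.1863]]
w [194. 143.] [ 20. 206.] (126, 57, 141, 169) [[0.3555, 0.1182], [0.353, 0.126], [0.351, 0.1323]]
w [592.  65.] [62. 76.] (559, 28, 68, 73) [[0.3153, 0.3346], [0.3173, 0.318], [0.319, 0.3044]]
```

View pics/w3.png

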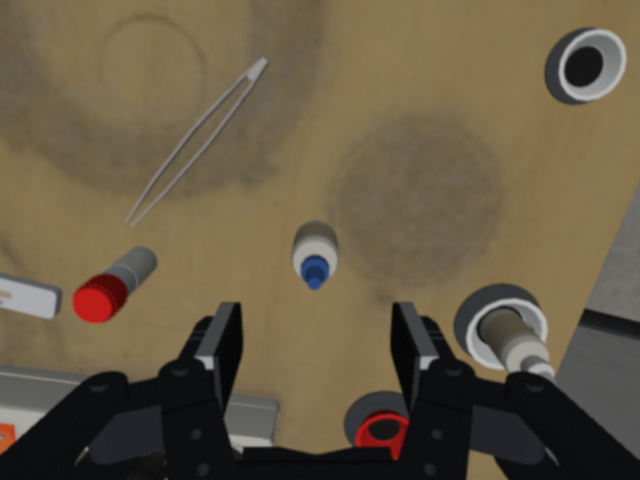

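The white bottle now stands in its cup. Next is the blue bottle at about (0.4155, 0.186).

step_arm([
  [-0.06,0,0.6,0,0,0],
  [0,0,0.8,0,0,0],
  [0,0,0.6,0,0,0],
  [0,0,0.32,0,0,0],
  [0,0,0,0,0,0],
  [0,0,0,0,0,0],
])

```text
t: 5.73
ee_pos: [0.4167, 0.1883, 0.0437]
eef_rot: [0.001, -3.141, 0.0]
wrist_force: [0.1, 0.4, -0.0]
finger_gap: 0.0559
gripper_force: 0.0
```

step_arm([
  [0,0,0,0,0,0],
  [0,0,0,0,0,0],
  [0,0,0,0,0,0],
  [0,0,0,0,0,0],
  [0,0,0,0,0,0],
  [0,0,0,0,0,0],
], gripper=-1)

```text
t: 6.23
ee_pos: [0.4177, 0.188, 0.0454]
eef_rot: [0.0, 3.139, 0.002]
wrist_force: [0.2, 0.6, 5.9]
finger_gap: 0.0252
gripper_force: 29.5
```

step_arm([
  [0,0,-0.8,0,0,0],
  [0,0,-0.9,0,0,0],
  [0,0,-0.9,0,0,0],
  [0,0,0,0,0,0],
  [0,-0.7,0,0,0,0],
  [-0.1,-0.9,0,0,0,0],
  [-0.1,-0.9,0,0,0,0],
  [-0.2,-0.9,0,0,0,0],
  [-0.2,-0.9,0,0,0,0],
  [-0.2,-0.9,0,0,0,0],
])

```text
t: 7.07
ee_pos: [0.4482, -0.0221, 0.1484]
eef_rot: [0.0, 3.141, -0.0]
wrist_force: [1.4, 0.1, -0.3]
finger_gap: 0.0256
gripper_force: 30.0
```

step_arm([
  [-0.15,-0.8,0,0,0,0],
  [0,-0.8,0,0,0,0],
  [0,0,0,0,0,0],
  [0,0,0,0,0,0],
])

```text
t: 7.4
ee_pos: [0.4542, -0.0859, 0.1481]
eef_rot: [0.007, 3.142, 0.001]
wrist_force: [0.1, -0.5, -0.1]
finger_gap: 0.0255
gripper_force: 30.0
```

```bash
python3 - <<'E'
from h import *
s=robot.get_state();print(s['t'],s['ee_pos'],s['eef_rot'],s['joints'].round(2))
g=grab('wrist','w4.png');im=g['im'];h=cv2.cvtColor(im,cv2.COLOR_BGR2HSV)
blue=cv2.inRange(h,(105,120,40),(130,255,255))
for c in cv2.findContours(blue,cv2.RETR_EXTERNAL,cv2.CHAIN_APPROX_NONE)[0]:
    if len(c)>40:
        e=cv2.fitEllipse(c);print(np.round(e[0]),np.round(e[1]),cv2.boundingRect(c),ray(g,*e[0],.019).round(4))
E
```

```text
7.4 [ 0.45416264 -0.08594004  0.14806702] [6.61238743e-03 3.14154419e+00 5.27692751e-04] [-0.36  0.16 -0.42  0.99  0.   -0.36]
[319. 372.] [43. 71.] (296, 340, 46, 72) [ 0.5562 -0.0839  0.019 ]
[259. 233.] [78. 84.] (217, 194, 84, 79) [ 0.4532 -0.1216  0.019 ]
```

View pics/w4.png

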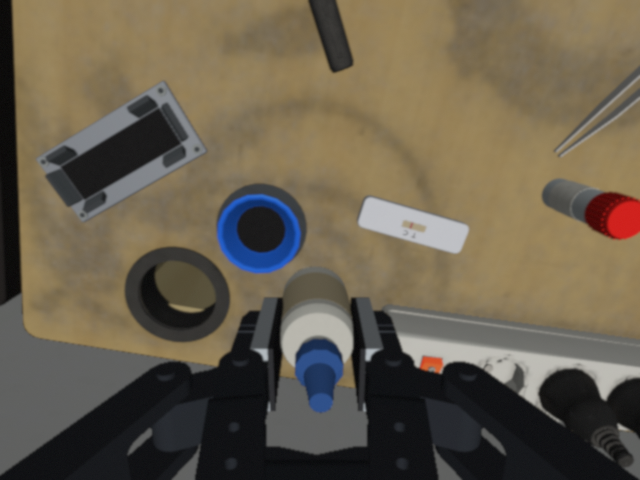

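The picture shows the blue stand at (259,233), the carrier with corners (166,83), (207,152), (82,219) and (38,158), the card at (413,224), and a dark ring at (176,293). I'll place the blue bottle.

step_arm([
  [0,-0.5,0,0,0,0],
  [-0.01,-0.39,0.2,0,0,0],
  [0,0,0.6,0,0,0],
  [0,0,0.7,0,0,0],
  [0,0,0.5,0,0,0],
  [0,0,0.36,0,0,0],
  [0,0,0,0,0,0],
  [0,0,0,0,0,0],
])

```text
t: 8.12
ee_pos: [0.4541, -0.1186, 0.0532]
eef_rot: [0.003, -3.14, -0.001]
wrist_force: [-0.6, -0.6, -0.5]
finger_gap: 0.025
gripper_force: 32.2
```

```bash
python3 - <<'E'
from h import *
s=robot.get_state();print(s['ee_pos'],s['wrist_force'],s['finger_gap'])
g=grab('wrist');im=g['im'];h=cv2.cvtColor(im,cv2.COLOR_BGR2HSV)
cv2.imwrite('pics/w5.png',im)
blue=cv2.inRange(h,(105,120,40),(130,255,255))
for c in cv2.findContours(blue,cv2.RETR_EXTERNAL,cv2.CHAIN_APPROX_NONE)[0]:
    if len(c)>40:
        e=cv2.fitEllipse(c);print(np.round(e[0]),np.round(e[1]),cv2.boundingRect(c),ray(g,*e[0],.019).round(4))
E
```

```text
[ 0.45409821 -0.11856389  0.05321833] [-0.60916023 -0.55174043 -0.54639038] 0.025024493012124976
[316. 373.] [44. 72.] (293, 341, 48, 74) [ 0.4881 -0.1178  0.019 ]
[304. 289.] [ 81. 115.] (243, 245, 127, 70) [ 0.4473 -0.1229  0.019 ]
```

View pics/w5.png

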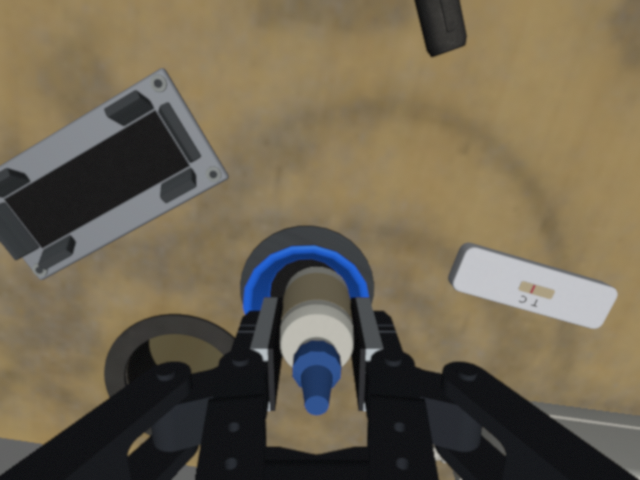

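step_arm([
  [0,-0.06,0,0,0,0],
  [0,0,0,0,0,0],
  [0,0,0,0,0,0],
])

```text
t: 8.42
ee_pos: [0.455, -0.1222, 0.0541]
eef_rot: [-0.0, 3.141, 0.0]
wrist_force: [0.1, -0.4, -0.6]
finger_gap: 0.0253
gripper_force: 32.2
```

step_arm([
  [0,0,0,0,0,0],
  [0,0,0,0,0,0],
  [0,0,0,0,0,0],
  [0,0,0,0,0,0],
], gripper=0.2)

```text
t: 8.75
ee_pos: [0.4547, -0.1225, 0.0538]
eef_rot: [0.001, 3.141, 0.0]
wrist_force: [1.3, 0.1, 0.4]
finger_gap: 0.0511
gripper_force: 0.0
```

step_arm([
  [0,0,-0.4,0,0,0],
  [0,0,-0.8,0,0,0],
  [0,0,-0.9,0,0,0],
  [0,0.6,-0.9,0,0,0],
  [0.1,0.9,0,0,0,0],
  [0.1,0.9,0,0,0,0],
  [0.1,0.9,0,0,0,0],
  [0.1,0.8,0,0,0,0],
  [0,0,0,0,0,0],
  [0,0,0,0,0,0],
])

```text
t: 9.58
ee_pos: [0.4383, 0.0421, 0.1725]
eef_rot: [-0.005, 3.141, -0.0]
wrist_force: [-0.2, -0.2, -0.2]
finger_gap: 0.0512
gripper_force: 0.0
```

```bash
cat > m.py <<'E'
from h import *
def rects(g,z,lo=(0,0,130),hi=(180,45,255),amin=1200):
    h=cv2.cvtColor(g['im'],cv2.COLOR_BGR2HSV)
    for c in cv2.findContours(cv2.inRange(h,lo,hi),cv2.RETR_EXTERNAL,cv2.CHAIN_APPROX_NONE)[0]:
        if cv2.contourArea(c)>amin:
            P=np.array([ray(g,*p[0],z)[:2] for p in c])*1000
            r=cv2.minAreaRect(P.astype(np.float32));b=cv2.boxPoints(r)
            i=0 if np.linalg.norm(b[1]-b[0])>np.linalg.norm(b[2]-b[1]) else 1
            d=b[i+1]-b[i];print('rect',c.reshape(-1,2).mean(0).round(),np.round(r[0],1),np.round(r[1],1),'long axis deg',np.degrees(np.arctan2(d[1],d[0])).round(1))
E
python3 - <<'E'
from m import *
s=robot.get_state();print(s['t'],s['ee_pos'],s['joints'].round(2))
g=grab('wrist','w6.png');rects(g,.009)
h=cv2.cvtColor(g['im'],cv2.COLOR_BGR2HSV)
for n,m in(('r',cv2.inRange(h,(0,170,80),(6,255,255))|cv2.inRange(h,(174,170,80),(180,255,255))),('b',cv2.inRange(h,(105,120,40),(130,255,255)))):
  for c in cv2.findContours(m,cv2.RETR_EXTERNAL,cv2.CHAIN_APPROX_NONE)[0]:
    if len(c)>40:
        e=cv2.fitEllipse(c);print(n,np.round(e[0]),np.round(e[1]),cv2.boundingRect(c),[ray(g,*e[0],z)[:2].round(4).tolist() for z in(.019,.066)])
E
```

```text
9.5833 [0.43830495 0.04212335 0.1724518 ] [-0.09  0.1  -0.43  1.04 -0.   -0.09]
rect [326. 380.] [575.3  50.7] [138.9  55.2] long axis deg 81.0
rect [225. 237.] [452.2 -22.4] [72.3 21.5] long axis deg 73.4
r [566. 376.] [44. 53.] (536, 354, 57, 48) [[0.5613, 0.238], [0.5266, 0.2045]]
r [365. 234.] [37. 38.] (346, 214, 39, 40) [[0.4458, 0.0765], [0.4309, 0.0707]]
b [ 43. 270.] [23. 40.] (23, 257, 39, 28) [[0.4739, -0.1516], [0.4542, -0.1184]]
b [ 80. 243.] [62. 75.] (42, 208, 76, 72) [[0.4533, -0.1218], [0.4371, -0.0937]]
```

View pics/w6.png

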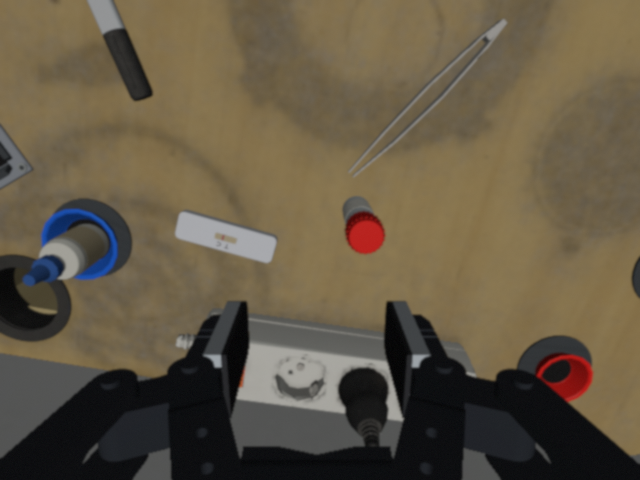

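The card measures 72.3 × 21.5 mm, as expected, and the blue bottle is in its cup. Next is the tube at about (0.4325, 0.071).

step_arm([
  [0.14,0.73,0,0,0,0],
  [0,0,0.7,0,0,0],
  [0,0,0.8,0,0,0],
  [0,0,0.7,0,0,0],
  [0,0,0.5,0,0,0],
  [0,0,0.22,0,0,0],
  [0,0,0,0,0,0],
  [0,0,0,0,0,0],
])

```text
t: 10.3
ee_pos: [0.4335, 0.069, 0.0558]
eef_rot: [-0.003, -3.141, 0.0]
wrist_force: [-0.5, -0.0, -0.6]
finger_gap: 0.0512
gripper_force: 0.0
```

step_arm([
  [0,0,0,0,0,0],
  [0,0,0,0,0,0],
  [0,0,0,0,0,0],
  [0,0,0,0,0,0],
  [0,0,0,0,0,0],
  [0,0,0,0,0,0],
], gripper=-1)

```text
t: 10.8
ee_pos: [0.4345, 0.0698, 0.0568]
eef_rot: [0.0, 3.138, -0.001]
wrist_force: [0.7, -0.6, 6.4]
finger_gap: 0.0198
gripper_force: 29.4
```

step_arm([
  [0,0,-0.8,0,0,0],
  [0,0,-0.9,0,0,0],
  [0,0,-0.9,0,0,0],
  [0,0,-0.3,0,0,0],
  [0,0,0,0,0,0],
])

```text
t: 11.22
ee_pos: [0.4356, 0.07, 0.1755]
eef_rot: [-0.0, 3.134, -0.0]
wrist_force: [0.5, -0.2, -0.4]
finger_gap: 0.0199
gripper_force: 29.5
```

```bash
python3 - <<'E'
from h import *
s=robot.get_state();print(s['t'],s['ee_pos'],s['finger_gap'])
g=grab('scene');im=g['im']
a=cv2.resize(im[130:330,150:450],None,fx=2.6,fy=2.6,interpolation=2)
cv2.imwrite('pics/s2.png',a[:600,:800])
E
```

```text
11.2167 [0.43564287 0.06997679 0.1754877 ] 0.0198799084801682
```

View pics/s2.png

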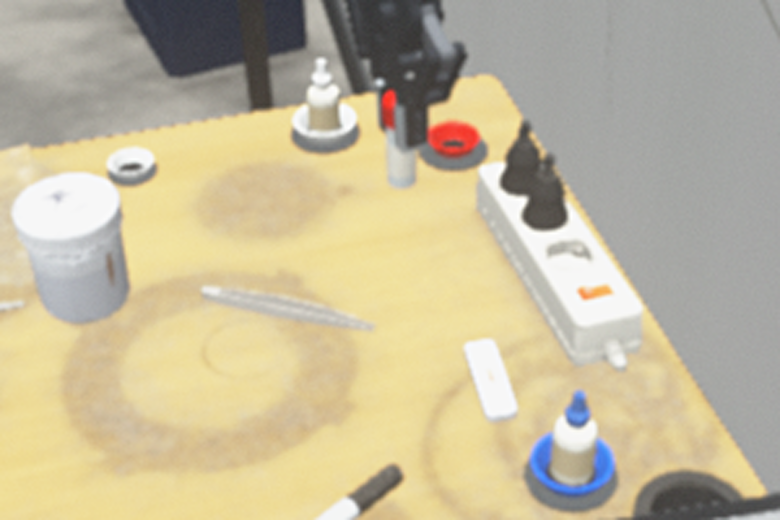

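step_arm([
  [0,0.7,0,0,0,0],
  [-0.2,0.9,0,0,0,0],
  [-0.4,0.9,0,0,0,0],
  [-0.7,0.7,0,0,0,0],
  [-0.7,0.5,0,0,0,0],
  [-0.5,0.47,0,0,0,0],
  [0,0,0,0,0,0],
  [0,0,0,0,0,0],
])

```text
t: 11.93
ee_pos: [0.5326, 0.2372, 0.1689]
eef_rot: [0.002, -3.138, 0.002]
wrist_force: [-0.1, -0.2, -1.7]
finger_gap: 0.0197
gripper_force: 29.6
```

```bash
python3 - <<'E'
from h import *
s=robot.get_state();print(s['t'],s['ee_pos'],s['eef_rot'],s['finger_gap'])
g=grab('wrist','w7.png');h=cv2.cvtColor(g['im'],cv2.COLOR_BGR2HSV)
m=cv2.inRange(h,(0,170,60),(6,255,255))|cv2.inRange(h,(174,170,60),(180,255,255))
for c in cv2.findContours(m,cv2.RETR_EXTERNAL,cv2.CHAIN_APPROX_NONE)[0]:
    if len(c)>40:
        e=cv2.fitEllipse(c);print(np.round(e[0]),np.round(e[1]),cv2.boundingRect(c),ray(g,*e[0],.019).round(4))
E
```

```text
11.9333 [0.532579   0.23721995 0.16889015] [ 1.90487183e-03 -3.13777348e+00  1.73422024e-03] 0.019698515361871956
[316. 348.] [67. 84.] (284, 306, 65, 83) [0.6277 0.2378 0.019 ]
[314. 267.] [53. 59.] (283, 239, 63, 50) [0.5627 0.2362 0.019 ]
```

View pics/w7.png

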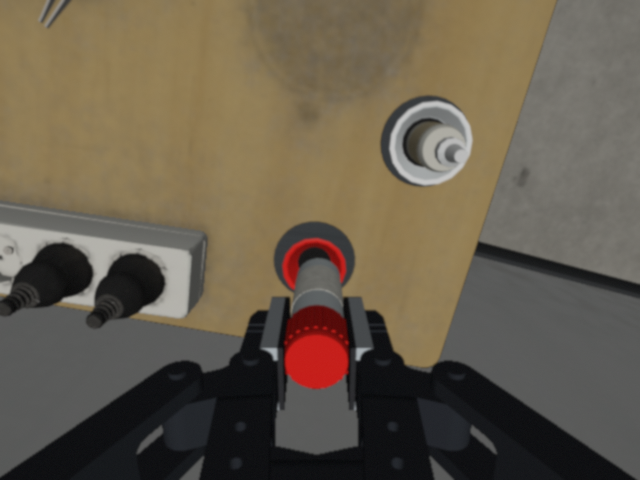

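step_arm([
  [-0.5,0,0,0,0,0],
  [-0.28,0,0.4,0,0,0],
  [0,0,0.7,0,0,0],
  [0,0,0.7,0,0,0],
  [0,0,0.2,0,0,0],
  [0,0,0,0,0,0],
  [0,0,0,0,0,0],
  [0,0,0,0,0,0],
])

```text
t: 12.65
ee_pos: [0.565, 0.2366, 0.0933]
eef_rot: [0.001, 3.139, 0.001]
wrist_force: [0.2, 0.1, 1.4]
finger_gap: 0.02
gripper_force: 29.6
```

```bash
python3 - <<'E'
from h import *
s=robot.get_state();print(s['t'],s['ee_pos'],s['eef_rot'],s['finger_gap'],s['wrist_force'])
g=grab('wrist','w8.png');cv2.imwrite('pics/w8.png',g['im'][150:420,170:470])
E
```

```text
12.65 [0.56504007 0.23660639 0.09333885] [8.83589365e-04 3.13943907e+00 9.83925089e-04] 0.019993274498842088 [0.1848168  0.10809108 1.40062286]
```

View pics/w8.png

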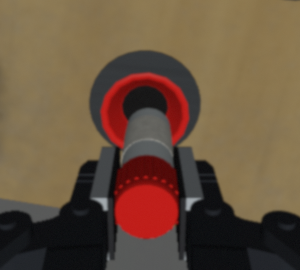

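Aligned. Down 28 mm more, then release.

step_arm([
  [0.02,0,0.3,0,0,0],
  [0,0,0.3,0,0,0],
  [0,0,0.1,0,0,0],
  [0,0,0,0,0,0],
  [0,0,0,0,0,0],
])

```text
t: 13.12
ee_pos: [0.5642, 0.2369, 0.0648]
eef_rot: [0.0, 3.14, 0.001]
wrist_force: [0.1, -0.4, -1.0]
finger_gap: 0.0199
gripper_force: 29.6
```

step_arm([
  [0,0,0,0,0,0],
  [0,0,0,0,0,0],
  [0,0,0,0,0,0],
  [0,0,0,0,0,0],
], gripper=0)

```text
t: 13.45
ee_pos: [0.5638, 0.2367, 0.0639]
eef_rot: [0.0, 3.141, 0.0]
wrist_force: [-0.2, -0.1, 0.0]
finger_gap: 0.0429
gripper_force: 0.0
```

step_arm([
  [0,0,-0.4,0,0,0],
  [0,0,-0.8,0,0,0],
  [0,0,-0.9,0,0,0],
  [0,0,-0.9,0,0,0],
  [0.6,-0.6,0,0,0,0],
  [0.6,-0.7,0,0,0,0],
  [0.5,-0.8,0,0,0,0],
  [0.5,-0.8,0,0,0,0],
  [0.4,-0.8,0,0,0,0],
  [0.2,-0.9,0,0,0,0],
])

```text
t: 14.28
ee_pos: [0.4491, 0.0522, 0.1837]
eef_rot: [0.002, -3.141, -0.001]
wrist_force: [1.1, 0.9, 0.0]
finger_gap: 0.0427
gripper_force: 0.0
```

step_arm([
  [0,-0.9,0,0,0,0],
  [0,-0.9,0,0,0,0],
  [0,-0.9,0,0,0,0],
  [0.2,-0.9,0,0,0,0],
  [0.2,-0.8,0,0,0,0],
  [0.2,-0.8,0,0,0,0],
  [0,0,0,0,0,0],
  [0,0,0,0,0,0],
  [0,0,0,0,0,0],
])

```text
t: 15.03
ee_pos: [0.4273, -0.1551, 0.1835]
eef_rot: [-0.002, -3.141, -0.001]
wrist_force: [0.1, -0.1, 0.3]
finger_gap: 0.0427
gripper_force: 0.0
```

```bash
python3 - <<'E'
from m import *
s=robot.get_state();print(s['t'],s['ee_pos'],s['joints'].round(2),s['eef_rot'])
g=grab('scene');cv2.imwrite('pics/s3.png',g['im'])
g=grab('wrist','w9.png');rects(g,.009,amin=800);rects(g,.005,(0,0,60),(180,60,200),3000)
im=np.hstack([cv2.resize(cv2.imread('pics/s3.png')[150:350,180:450],None,fx=1.4,fy=1.4),cv2.resize(g['im'],(400,300))[:280]])
cv2.imwrite('pics/c9.png',im)
E
```

```text
15.0333 [ 0.42728197 -0.15507648  0.18354553] [-0.53  0.12 -0.38  1.08  0.   -0.52] [-1.70183872e-03 -3.14148219e+00 -1.09231904e-03]
rect [559. 374.] [570.3  43.9] [145.2  57.1] long axis deg 80.6
rect [490. 246.] [451.8 -22.2] [72.7 22.5] long axis deg 73.6
rect [250. 176.] [ 405.2 -207.1] [47.5 96.8] long axis deg -61.8
rect [419.  26.] [301.3 -87.8] [35.  13.4] long axis deg 18.9
rect [314. 410.] [ 607.6 -151.9] [133.5  92.1] long axis deg 81.5
rect [552. 372.] [565.5  64.3] [247.9 103.4] long axis deg 59.8
rect [ 88. 343.] [ 546.4 -366. ] [129.4 253.5] long axis deg -60.4
rect [359. 251.] [ 456.3 -121.5] [62.5 63.2] long axis deg -26.5
rect [243. 184.] [ 407.3 -207.3] [ 52.  100.1] long axis deg -62.2
```

View pics/c9.png

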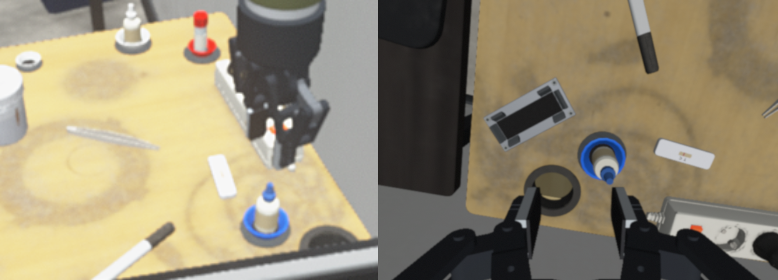

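That uses the last of my 14 views. It shows the white and blue bottles and the tube each in their own stand. From here I'll work by numbers only: carrier at about (0.406, −0.208) with its long axis at 118.2°, card at (0.452, −0.022) with its axis at 73.5°. I'll turn the tool to yaw −16.5° (+21.3 units).

step_arm([
  [0,0,0,0,0,1],
  [0,0,0,0,0,1],
  [0,0,0,0,0,1],
  [0,0,0,0,0,1],
  [0,0,0,0,0,1],
  [0,0,0,0,0,1],
  [0,0,0,0,0,1],
  [0,0,0,0,0,1],
  [0,0,0,0,0,1],
  [0,0,0,0,0,1],
], gripper=-0.1)

```text
t: 15.97
ee_pos: [0.4278, -0.1537, 0.1836]
eef_rot: [-1.33, -2.846, -0.0]
wrist_force: [-0.4, 0.1, -0.0]
finger_gap: 0.0389
gripper_force: 0.0
```

step_arm([
  [0,0,0,0,0,1],
  [0,0,0,0,0,1],
  [0,0,0,0,0,1],
  [0,0,0,0,0,1],
  [0,0,0,0,0,1],
  [0,0,0,0,0,1],
  [0,0,0,0,0,1],
  [0,0,0,0,0,1],
  [0,0,0,0,0,1],
  [0,0,0,0,0,1],
])

```text
t: 16.8
ee_pos: [0.4278, -0.1537, 0.1836]
eef_rot: [-2.408, -2.017, -0.0]
wrist_force: [-1.3, 0.9, -0.3]
finger_gap: 0.0385
gripper_force: 0.0
```

step_arm([
  [0,0,0,0,0,1],
  [0,0,0,0,0,0.3],
  [0,0,0,0,0,0],
  [0,0,0,0,0,0],
  [0,0,0,0,0,0],
])

```text
t: 17.22
ee_pos: [0.4277, -0.1545, 0.1835]
eef_rot: [-2.515, -1.882, -0.0]
wrist_force: [-0.6, 1.3, 0.6]
finger_gap: 0.0385
gripper_force: 0.0
```

```bash
cat >> m.py <<'E'
def go(x,y,z,yaw):
    s=robot.get_state();R=Ro.from_rotvec(s['eef_rot']).as_matrix();p=np.array(s['ee_pos'])
    cur=np.degrees(np.arctan2(R[1,1],R[0,1]))
    print('t',s['t'],'at',p.round(4),'yaw',cur.round(2),'shift units',(R.T@(np.array([x,y,z])-p)/.04).round(2),'az',round((cur-yaw)/5,2),'tilt',np.degrees(np.arccos(-R[2,2])).round(2))
E
python3 - <<'E'
from m import *
go(.452,-.0223,.10,-16.5)
g=grab('wrist','w10.png')
print('z.009');rects(g,.009,amin=800)
print('card expected px',proj(g,[.452,-.022,.009]))
E
```

```text
t 17.2167 at [ 0.4277 -0.1545  0.1835] yaw -16.38 shift units [ 3.34 -0.35  2.09] az 0.02 tilt 0.01
z.009
rect [ 46. 343.] [ 186.9 -199.3] [ 25.9 109. ] long axis deg -61.4
rect [307. 265.] [ 406.2 -206.4] [46.4 96.7] long axis deg -62.2
rect [ 97. 196.] [277.6 -96. ] [82.1 14. ] long axis deg 19.1
rect [345. 168.] [ 456.6 -126.4] [29.  29.9] long axis deg -16.4
rect [296.  31.] [448.  -36.2] [43.  21.2] long axis deg 73.4
card expected px [295.02490694  11.9290197 ]
```

step_arm([
  [0.8,-0.1,0,0,0,0],
  [0.9,-0.1,0,0,0,0],
  [0.9,-0.1,0,0,0,0],
  [0.74,-0.05,0,0,0,0],
  [0,0,0.8,0,0,0],
  [0,0,0.8,0,0,0],
  [0,0,0,0,0,0],
  [0,0,0,0,0,0],
  [0,0,0,0,0,0],
])

```text
t: 18.02
ee_pos: [0.4525, -0.0235, 0.1206]
eef_rot: [2.517, 1.879, 0.001]
wrist_force: [-0.5, 0.1, 0.4]
finger_gap: 0.0384
gripper_force: 0.0
```

```bash
python3 - <<'E'
from m import *
g=grab('wrist','w11.png')
print('z.009');rects(g,.009,amin=800)
go(.452,-.0223,.026,-16.5)
E
```

```text
z.009
rect [316. 239.] [452.4 -22.3] [70.9 21. ] long axis deg 73.4
rect [480. 131.] [556.3   4.7] [151.1  56.8] long axis deg 81.1
t 18.0667 at [ 0.4532 -0.0238  0.1212] yaw -16.55 shift units [ 0.03 -0.04  2.38] az -0.01 tilt 0.13
```

step_arm([
  [0.03,-0.02,0.8,0,0,0],
  [0,0,0.8,0,0,0],
  [0,0,0.5,0,0,0],
  [0,0,0.26,0,0,0],
  [0,0,0,0,0,0],
  [0,0,0,0,0,0],
  [0,0,0,0,0,0],
])

```text
t: 18.65
ee_pos: [0.4533, -0.0225, 0.0268]
eef_rot: [2.516, 1.877, 0.003]
wrist_force: [0.2, 0.1, -0.8]
finger_gap: 0.0384
gripper_force: 0.0
```

step_arm([
  [0,0,0,0,0,0],
  [0,0,0,0,0,0],
  [0,0,0,0,0,0],
  [0,0,0,0,0,0],
  [0,0,0,0,0,0],
  [0,0,0,0,0,0],
], gripper=-1, grip_force=25)

```text
t: 19.15
ee_pos: [0.4531, -0.0223, 0.0267]
eef_rot: [2.515, 1.878, 0.003]
wrist_force: [-1.5, -0.7, 5.6]
finger_gap: 0.0201
gripper_force: 24.5
```

step_arm([
  [0,0,-0.4,0,0,0],
  [0,0,-0.8,0,0,0],
  [0,0,-0.9,0,0,0],
  [0,0,-0.9,0,0,0],
  [0,0,-0.9,0,0,0],
  [0,0,0,0,0,0],
  [0,0,0,0,0,0],
])

```text
t: 19.73
ee_pos: [0.4537, -0.0223, 0.1843]
eef_rot: [2.513, 1.876, 0.007]
wrist_force: [0.3, 0.6, -2.0]
finger_gap: 0.0198
gripper_force: 24.7
```

```bash
python3 - <<'E'
from m import *
go(.406,-.2072,.18,28.1)
s=robot.get_state();print(s['finger_gap'],s['wrist_force'])
g=grab('wrist','w12.png');z=s['ee_pos'][2]-.025+.009
rects(g,z,amin=800)
E
```

```text
t 19.7333 at [ 0.4537 -0.0223  0.1843] yaw -16.51 shift units [-4.77  0.17  0.11] az -8.92 tilt 0.4
0.01980463820007645 [ 0.29518472  0.64883307 -1.99197014]
rect [137. 359.] [382.9 -16. ] [37.4  6.2] long axis deg 18.9
rect [316. 317.] [453.3 -21.3] [71.  20.6] long axis deg 73.5
rect [437. 104.] [512.3  38.8] [69.4 25.5] long axis deg 81.1
```

The card is held, flat and centred. Now I'll carry it over the carrier and turn.

step_arm([
  [-0.7,0.03,0,0,0,0],
  [-0.9,0.03,0,0,0,0],
  [-0.9,0.03,0,0,0,0],
  [-0.9,0.03,0,0,0,0],
  [-0.8,0.03,0,0,0,0],
  [-0.57,0.02,0,0,0,0],
  [0,0,0,0,0,0],
])

```text
t: 20.37
ee_pos: [0.4025, -0.2099, 0.1796]
eef_rot: [-2.521, -1.872, 0.002]
wrist_force: [0.4, -0.8, -1.2]
finger_gap: 0.0196
gripper_force: 24.7
```

step_arm([
  [0,0,0,0,0,-0.9],
  [0,0,0,0,0,-1],
  [0,0,0,0,0,-1],
  [0,0,0,0,0,-1],
  [0,0,0,0,0,-1],
  [0,0,0,0,0,-1],
  [0,0,0,0,0,-1],
  [0,0,0,0,0,-1],
  [0,0,0,0,0,-1],
  [0,0,0,0,0,0],
])

```text
t: 21.2
ee_pos: [0.4032, -0.2055, 0.1797]
eef_rot: [-1.613, -2.692, -0.001]
wrist_force: [1.0, 0.3, -1.4]
finger_gap: 0.0197
gripper_force: 24.7
```

step_arm([
  [0,0,0.5,0,0,0],
  [0,0,0.8,0,0,0],
  [0,0,0.5,0,0,0],
  [0,0,0,0,0,0],
  [0,0,0,0,0,0],
  [0,0,0,0,0,0],
])

```text
t: 21.7
ee_pos: [0.4042, -0.2067, 0.1097]
eef_rot: [1.619, 2.692, 0.0]
wrist_force: [0.4, -0.6, 0.0]
finger_gap: 0.0196
gripper_force: 24.7
```

```bash
python3 - <<'E'
from m import *
go(.406,-.2072,.0325,28.1)
s=robot.get_state();print(s['finger_gap'])
g=grab('wrist','w13.png');z=s['ee_pos'][2]-.0267+.009
print('card');rects(g,z,(0,0,150),amin=500)
print('plate');rects(g,.005,(0,0,95),(180,45,255),amin=500)
for a in(-49,49):
  for b in (-24,24):
    th=np.radians(118.1);X=[.406+(a*np.cos(th)-b*np.sin(th))/1000,-.2072+(a*np.sin(th)+b*np.cos(th))/1000,.005];print(a,b,proj(g,X).round())
E
```

```text
t 21.7 at [ 0.4042 -0.2067  0.1097] yaw 27.94 shift units [-0.03  0.03  1.93] az -0.03 tilt 0.01
0.019622775586104455
card
rect [317. 277.] [ 399.2 -196.1] [28.1 93.8] long axis deg -61.9
rect [506. 166.] [ 432.2 -124.9] [16.5 19. ] long axis deg -83.6
plate
rect [598. 369.] [ 593.2 -216.8] [ 91.4 176.7] long axis deg -48.6
rect [318. 277.] [ 419.5 -233.2] [ 48.4 154.9] long axis deg -61.9
rect [514. 171.] [ 470.5 -121.8] [48.3 51.4] long axis deg -27.7
-49 -24 [358. 325.]
-49 24 [280. 325.]
49 -24 [363. 164.]
49 24 [274. 165.]
```

```bash
python3 - <<'E'
from m import *
g=grab('wrist');im=g['im'];h=cv2.cvtColor(im,cv2.COLOR_BGR2HSV)
m=cv2.inRange(h,(0,0,60),(180,45,255))
def runs(a):
    d=np.flatnonzero(np.diff(np.r_[0,(a>0)*1,0]));return [(int(x),int(y)) for x,y in zip(d[::2],d[1::2]) if y-x>3]
for v in(172,180,190,200,215,230):print(v,runs(m[v,200:440]),h[v,270:370:7,2])
for u in(285,318,352):print('col',u,runs(m[120:420,u]),h[120:240:6,u,2])
E
```

```text
172 [(74, 162), (218, 229)] [160 146 122 165 129 129 128 128 128 127 157 153  82 124 136]
180 [(74, 98), (138, 162), (221, 231)] [163 165 164 165  57  54  53  53  53  54 149 160 160 124 137]
190 [(74, 86), (93, 97), (139, 161), (226, 236)] [160 160  70  53  30  31  31  29  30  29  90  64  76 122 134]
200 [(75, 87), (93, 97), (139, 161), (236, 240)] [151 160  71  52  30  32  31  30  31  29  96  62  80 133 143]
215 [(75, 97), (138, 160)] [135 156 131 160  31  30  32  31  33  31 143 148 145 147 150]
230 [(75, 160)] [134 150 160 142 116 116 115 115 115 114 116 157 157 147 148]
col 285 [(45, 68), (69, 177)] [160 160 160 160 162 164 163 157 148 139 164 104  65  67  67  67 152 161
 159 160]
col 318 [(45, 60), (63, 67), (107, 187), (223, 284)] [161 160 160 161 162 162 163 161 162  77  52  66  32  32  32  30  29  31
  99 194]
col 352 [(44, 204), (279, 290)] [137 131 140 142 141 136 136 141 145  88 160 123  71  71  71  71 152 158
 157 156]
```

The plate's edges match the prediction to within a pixel, so I'll lower the card.

step_arm([
  [-0.03,0.03,0.5,0,0,-0.03],
  [0,0,0.6,0,0,0],
  [0,0,0.4,0,0,0],
  [0,0,0,0,0,0],
  [0,0,0,0,0,0],
  [0,0,0,0,0,0],
])

```text
t: 22.3
ee_pos: [0.4064, -0.2079, 0.0505]
eef_rot: [1.614, 2.693, -0.0]
wrist_force: [0.1, 0.5, 0.1]
finger_gap: 0.0197
gripper_force: 24.7
```

```bash
python3 - <<'E'
from m import *
go(.406,-.2072,.0325,28.1)
E
```

```text
t 22.3 at [ 0.4064 -0.2079  0.0505] yaw 28.12 shift units [ 0.02 -0.    0.45] az 0.0 tilt 0.12
```

step_arm([
  [0,0,0.2,0,0,0],
  [0,0,0.15,0,0,0],
  [0,0,0.1,0,0,0],
  [0,0,0,0,0,0],
  [0,0,0,0,0,0],
  [0,0,0,0,0,0],
])

```text
t: 22.8
ee_pos: [0.4056, -0.2073, 0.0311]
eef_rot: [1.615, 2.695, 0.0]
wrist_force: [0.8, 0.2, 0.6]
finger_gap: 0.0199
gripper_force: 26.0
```

step_arm([
  [0,0,0,0,0,0],
  [0,0,0,0,0,0],
  [0,0,0,0,0,0],
  [0,0,0,0,0,0],
], gripper=-0.2)

```text
t: 23.13
ee_pos: [0.4054, -0.2071, 0.0311]
eef_rot: [-1.615, -2.695, -0.0]
wrist_force: [0.3, 0.3, -0.1]
finger_gap: 0.0341
gripper_force: 0.0
```

step_arm([
  [0,0,-0.4,0,0,0],
  [0,0,-0.8,0,0,0],
  [0,0,-0.9,0,0,0],
  [0,0,-0.9,0,0,0],
  [0,0,-0.5,0,0,0],
  [0,0,0,0,0,0],
  [0,0,0,0,0,0],
  [0,0,0,0,0,0],
])

```text
t: 23.8
ee_pos: [0.405, -0.2069, 0.1704]
eef_rot: [-1.614, -2.694, -0.0]
wrist_force: [0.7, 0.8, -0.9]
finger_gap: 0.0342
gripper_force: 0.0
```

```bash
python3 - <<'E'
from m import *
go(.406,-.2072,.18,28.1)
g=grab('wrist','w14.png')
print('card');
for v in(170,180,195): rects(g,.014,(0,0,v),amin=500)
print('plate');rects(g,.005,(0,0,95),(180,45,255),amin=500)
E
```

```text
t 23.8 at [ 0.405  -0.2069  0.1704] yaw 28.13 shift units [-0.02  0.02 -0.24] az 0.01 tilt 0.06
card
rect [341. 220.] [ 420.  -197.3] [ 8.2 41.1] long axis deg -61.0
rect [317. 221.] [ 405.  -206.8] [20.3 70.7] long axis deg -61.3
rect [304. 186.] [ 399.  -195.5] [43.7 68.7] long axis deg -61.9
rect [459. 150.] [ 464.8 -119. ] [24.3 28.3] long axis deg -80.2
rect [31. 98.] [ 209.3 -223.4] [ 13.7 120.1] long axis deg -57.3
rect [317. 221.] [ 405.1 -206.7] [20.1 70.7] long axis deg -61.3
rect [460. 150.] [ 465. -119.] [24.  27.9] long axis deg -80.2
rect [31. 98.] [ 209.  -223.3] [ 13.1 119.5] long axis deg -57.2
rect [316. 221.] [ 405.  -206.8] [19.8 70.6] long axis deg -62.0
rect [459. 151.] [ 465.1 -119. ] [23.4 27.5] long axis deg -79.4
rect [30. 98.] [ 208.5 -223.3] [ 11.8 118.9] long axis deg -57.2
plate
rect [354. 428.] [ 525.3 -359.5] [77.9 41.8] long axis deg 79.5
rect [576. 321.] [ 605.  -216.8] [162.3 258.4] long axis deg -48.5
rect [317. 221.] [ 405.9 -207.9] [48.7 97.8] long axis deg -62.0
rect [158. 215.] [ 308.4 -258.4] [  5.4 166.5] long axis deg -10.9
rect [457. 150.] [ 466.  -118.7] [29.1 31. ] long axis deg -80.2
rect [619.  76.] [527.3 -30.7] [31.9 66.6] long axis deg -48.5
rect [ 35. 107.] [ 202.3 -232.6] [ 33.5 132.7] long axis deg -58.1
```

The card lies level at (0.405, −0.207) on the plate, which is centred at (0.406, −0.208), and their axes agree. The gripper is clear of everything, so I'm handing in.

```bash
python3 -c "
from station import finish_job
print(finish_job())"
```

```text
the job is handed in; nothing more can be done
None
```

The job is handed in at about 24 s of the 96 s: both bottles and the tube are upright in their matching stands, the card lies flat in its carrier, the forceps were left alone, and everything is released; no verdict came back.

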